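# Make up a box lot: nut driver and pipe couplings

### The job

Make up the box lot in the two-compartment cardboard carton. First pull the orange nut driver up out of its cup and lay it down flat in the carton's narrow compartment, without dropping it from a height; then carry the grey tray by its red handle over the carton, tip it so that all three brass couplings slide out into the wide compartment, and put the empty tray back level on its green mat. Do not handle the couplings with the gripper, and leave the blue driver in its cup and the jar and the paint can standing where they are.

Things in the scene. Friction and masses are not known exactly. Their poses are not given: they have to be found in the camera images.
- driver: Loose nut driver, 195 mm long, orange handle with two black bands; origin at mid-length, +z along its axis towards the handle end. Handle: z +2 to +97 mm, diameter 29 mm (tapering at both ends). Shaft diameter 9 mm, steel socket head diameter 21 mm at z -97 to -70 mm. 130 g. Starts upright in one of the two cups of the stand, standing on its head; handle sticks out about 90 mm over the rim.
- blue_driver: The same driver with a blue handle, in the other cup; stays there. Same frame as the orange one.
- stand: Fixed wooden base 85 (x) x 210 (y) x 12 mm with two upright aluminium cups at y = -55 and +55 mm of its frame; origin centre of its underside. Cups: outer diameter 51 mm, wall 3.5 mm, inner floor at z 16 mm, rim at z 120 mm. It stands left or right of the carton.
- carton: Fixed open cardboard carton 290 (x) x 240 (y) x 60 mm high, walls and floor 5 mm; origin centre of its underside. A divider (its top at z 55 mm) along y at x = +35 to +40 mm parts a narrow compartment (x +40 to +140, 230 mm long in y, on the side away from the robot) from a wide one (x -140 to +35). A steel pipe flange (diameter 72, 22 mm high) lies loose in the wide one and may be shifted.
- tool_floor (a point): Centre of the narrow compartment's floor; axes as the carton.
- fitting_floor (a point): Centre of the wide compartment's floor; axes as the carton.
- mat: Fixed green mat 170 (x) x 200 (y) x 4 mm, origin centre of its underside; the tray's place. Left or right of the carton, on the side where the stand is not.
- tray: Loose grey sheet-metal tray 170 (x) x 140 (y) mm, 300 g, floor 4 mm, walls 24 mm high on three sides, open at its +x end (which starts facing roughly to -y of the world), origin centre of its underside. A red handle bar bridges it across y above the origin: 14 mm thick in x, 140 mm long in y, z 76 to 102 mm, on uprights at both side walls; free height below it 72 mm over the floor.
- tray_handle (a point): Centre of the red handle bar, 89 mm above the tray's underside; axes as the tray.
- tray_lip (a point): Middle of the tray's open edge, at floor level, 85 mm ahead of its origin; axes as the tray.
- fitting0: Loose brass hexagonal pipe coupling, 60 mm long along its x axis, 28 mm across flats, about 70 g; origin at its centre. Starts lying in the tray, lengthwise.
- fitting1: Loose brass hexagonal pipe coupling, 60 mm long along its x axis, 28 mm across flats, about 70 g; origin at its centre. Starts lying in the tray, lengthwise.
- fitting2: Loose brass hexagonal pipe coupling, 60 mm long along its x axis, 28 mm across flats, about 70 g; origin at its centre. Starts lying in the tray, lengthwise.
- jar: Bystander: amber jar with red lid, diameter 72, height 100 mm; origin under it.
- paint_can: Bystander: blue and silver can, diameter 90, height 95 mm; origin under it.
Things that resemble listed ones, but are neither listed nor needed, are in the scene too. Of the things like the driver, leave any that is pink; of the rest the larger one is meant. Leave any purple or white look-alike of the fitting2 alone.

How it is judged:
By the outcome, as a careful person would: the job done as asked, in the order asked, and still so for the second after the job is handed in, with the robot touching nothing.
It also fails if it takes over 72 s, if anything falls off the work surface, if the arm or the gripper's body presses on something with over 40 N, if the wrist force passes 120 N, or if a joint passes its speed limit or range.

### The arm

A 6-joint arm with a two-finger parallel gripper is mounted at the origin on the work surface. World frame = base frame: x ahead of the robot, y to its left, z up, the work surface at z = 0. Lengths are in m, angles in degrees, forces in N, time in s.
With the tool pointing down it reaches from about 0.425 to 0.95 m from the base axis. Payload 3.5 kg.
Tool frame: the origin (TCP) lies at the very end of the fingers, on their centre line; the grasp point (between the pads) lies 19 mm behind it; z points along the fingers, y is the line along which they close (so a half turn about z gives the same grasp; the last joint's range is limited). The gripper opens to 85 mm and grips with 20 to 120 N. Pads are 22 mm wide; open, the fingers measure 114 mm over their backs; the gripper's body (76 mm by 85 mm) begins 54 mm behind the grasp point. The pads swing forward as they close: fully open they stand 13 mm farther back than shut.
Start: joints at [67.666, 16.404, 90.338, -0, 73.258, -8.594], TCP at [0.16, 0.656, 0.231] pointing down, gripper open.
Joint ranges: [-158.93, 158.93], [-51.34, 127.21], [12.03, 142.37], [-87.48, 267.48], [13.55, 161.25], [-162.69, 162.69]. Speed limits (degrees/s): [159.86, 159.86, 180, 180, 180, 180].

### API

Orientations are given as a 3x3 rotation matrix whose columns are the frame's x, y, z axes.
In Python, from rig import monitor, eyes, ticket gives the robot as it stands.
- The arm moves only by the tool apply_moves, never from a script. Its argument "targets" is text: rows parted by semicolons, each of 4 numbers parted by spaces: the shift along the tool's x, y, z scaled (see below), then the turn about the tool's z scaled (see below). A call has exactly 8 rows; each row shifts and turns the commanded pose from where the row before left it, along the tool's axes as they then stand; what a row does not reach is not made up. The controller multiplies each number of a shift by 0.15 m and each number of a turn by 2 pi rad. A row lasts 1/8 s, in which the tool goes at most 62.5 mm and 10.7 degrees, less where a joint would pass 70% of its speed; a pose out of reach is approached as far as the arm can. A call with a number of a shift or a turn outside -1 to 1 is refused whole. A call with a gripper value outside its range is refused whole. "grip" is the opening, from 0 (shut) to 1 (fully open), set as the call begins (left out, the last holds). The fingers move at their own pace and stop on an object; the grip force is fixed at half the most. Time passes only in rows, so rows that do not move let the fingers close, or fill a call up. It gives the time, the measured TCP pose, the force, the opening and the grip force at its end, in the units of the state.
- monitor.observe(): the state, without advancing time (a new reading comes with each control period).
- eyes.capture(name): name is "scene" or "top" or "wrist"; returns (picture, depth): 420x560x3 uint8, red, green, blue; 420x560 float32, m along the optical axis (not along the pixel's ray), 0 where there is no reading.
- eyes.get_calibration(name): a dict with "K" (3x3 intrinsics, pixels), "rvec" (rotation vector, rad) and "tvec" (3), from world to camera coordinates, as OpenCV has them. Camera axes: x right, y down, z forward; pixel columns grow to the right and rows downward; lengths in m; the calibration is good to about 2 mm. A picture is of the moment at which its call begins: read the wrist's pose just before it. get_calibration takes no time and is no camera call; for the wrist camera it gives the pose at the moment of the call.
- ticket.sign_off(): hands the job in; it is judged then, once.
The state is a dict: "time_s": time; "joint_positions": joint angles; "dq": joint speeds; "tau": joint torques, N m; "tcp_pos": TCP position; "tcp_rot": TCP orientation; "contact_force": force on the tool from outside, world axes, zero at the start; "wrist_torque": the same for the moment, N m; "opening": opening from 0.0 (shut) to 1.0 (fully open); "grasp_force": force on a finger pad.
Only numpy, scipy, OpenCV 4.12 (cv2) and the standard library are available. Lean on these libraries where they do the work, as an engineer would, in place of code of your own. Each camera call takes 0.05 s, during which the arm holds its last target. There are 200 camera calls.

## Working session

There is one attempt and no reset: what is moved stays moved. The work goes in short steps, Python scripts to look and compute and a tool call to move; the robot and the scene stay as the last step left them, time stands still between calls to the robot, and variables do not carry over. Pictures are saved under pics/ and viewed, at most 12 in all, crops included, and the job is handed in when it is done.

Besides the shell and the picture viewer there is one more tool, called after ">>>" by a JSON object that holds its "name" and its "arguments", one argument or row to a line. apply_moves: Moves the arm, as the interface text tells. Its arguments: {"type":"object","properties":{"targets":{"type":"string"},"grip":{"type":"number"}},"required":["targets"]}

```bash
mkdir -p pics; cat > h.py <<'E'
import numpy as np, cv2, pickle
from rig import monitor, eyes, ticket
def cap(n, tag):
    c=eyes.get_calibration(n); p,d=eyes.capture(n)
    R=cv2.Rodrigues(np.array(c["rvec"],float))[0]; t=np.array(c["tvec"],float).ravel()
    s=dict(p=p,d=d,K=np.array(c["K"]),R=R,t=t); pickle.dump(s,open(f"pics/{tag}.pkl","wb")); cv2.imwrite(f"pics/{tag}.png",p[:,:,::-1]); return s
def load(tag): return pickle.load(open(f"pics/{tag}.pkl","rb"))
def ray(s,u,v):
    r=s["R"].T@np.linalg.solve(s["K"],[u,v,1.]); return -s["R"].T@s["t"], r
def onz(s,u,v,z):
    o,r=ray(s,u,v); return o+r*(z-o[2])/r[2]
def dep(s,u,v):
    o,r=ray(s,u,v); return o+r*s["d"][int(v),int(u)]
def cloud(s):
    v,u=np.mgrid[:420,:560]; P=np.stack([u,v,np.ones_like(u)],-1)@np.linalg.inv(s["K"]).T*s["d"][...,None]
    return (P-s["t"])@s["R"]
E
python3 - <<'E'
from h import *
for n in("scene","top","wrist"): s=cap(n,n+"0"); print(n,-s["R"].T@s["t"],s["K"][0,0],(s["d"]>0).mean())
a=np.hstack([cv2.imread("pics/scene0.png"),cv2.imread("pics/top0.png")]); cv2.imwrite("pics/a.png",cv2.resize(a,(800,300)))
o=monitor.observe(); print(o)
E
```

```text
scene [ 1.22862797 -0.30327793  0.72748045] 414.5171071196606 0.9960034013605442
top [0.43453363 0.00493875 1.14037418] 396.37396006814794 0.9960714285714286
wrist [0.08307617 0.67533874 0.37290415] 350.1091577633947 0.9961181972789116
{'time_s': 0.15, 'joint_positions': array([ 6.76655494e+01,  1.64452557e+01,  9.04029440e+01, -3.33358678e-04,
        7.32590531e+01, -8.59352392e+00]), 'dq': array([-0.03841527, -0.11481691, -0.23441233, -0.01248974,  0.07586515,
       -0.09371924]), 'tau': array([ 8.41432684e-04, -4.06605220e+01, -2.93142468e+01, -1.05506306e-04,
        3.98949647e-03, -1.06338268e-05]), 'tcp_pos': array([0.16010154, 0.6552143 , 0.23023013]), 'tcp_rot': array([[-9.71380000e-01,  2.37529782e-01, -7.06196121e-04],
       [ 2.37530673e-01,  9.71378492e-01, -1.73360103e-03],
       [ 2.74201848e-04, -1.85172861e-03, -9.99998248e-01]]), 'contact_force': array([ 0.54295687, -0.5142621 , -0.15051535]), 'wrist_torque': array([-0.01289547, -0.00829979, -0.05468356]), 'grasp_force': 0.0, 'opening': 1.0027069892966471}
```

View pics/top0.png

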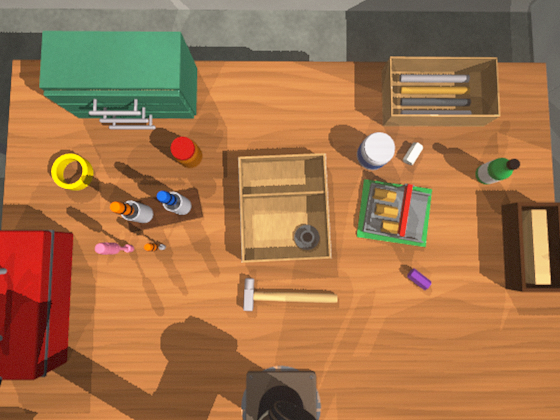

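View pics/scene0.png

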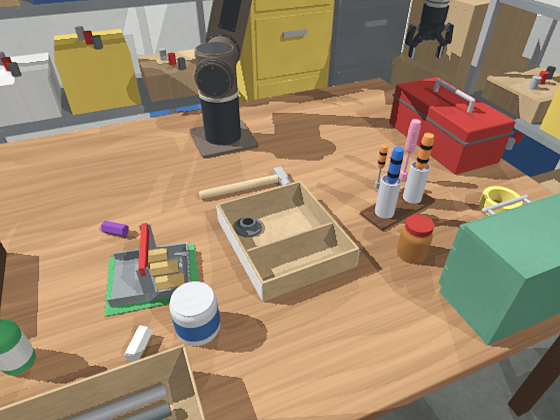

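Top view: the candidates for the driver are the orange-handled one in the cup (122,209), a pink one standing (113,248) and a small orange one standing (153,246). The blue one is at (167,199). The large orange one in the cup is the one I want. The tray is at (397,212) with its red bar at (405,210) and its open end facing -y, the carton at (284,207), and the purple and white look-alikes at (419,279) and (413,153).

```bash
python3 - <<'E'
from h import *
for n in("top0","scene0"):
    s=load(n); C=cloud(s); hsv=cv2.cvtColor(s["p"],cv2.COLOR_RGB2HSV); X,Y,Z=C[...,0],C[...,1],C[...,2]
    H,S,V=[hsv[...,i].astype(int) for i in range(3)]
    def rep(k,m):
        P=C[m]; 
        if len(P)>5: print(n,k,len(P),"med",P.__array__().mean(0).round(4),"p2",np.percentile(P,2,0).round(3),"p98",np.percentile(P,98,0).round(3))
    ok=(s["d"]>0)
    rep("orange",ok&(H<14)&(H>5)&(S>180)&(Z>.125)&(Y>.3)&(X>.4))
    rep("smallorange",ok&(H<14)&(H>5)&(S>180)&(Z>.03)&(Y>.2)&(Y<.4)&(X<.5))
    rep("blue",ok&(abs(H-109)<8)&(S>160)&(Z>.125)&(Y>.2))
    rep("pink",ok&(abs(H-165)<10)&(S>60)&(Z>.03)&(Y>.3))
    m=ok&((H<5)|(H>175))&(S>160)&(Y<-.15)&(Z>.03); rep("redbar",m&(Z>.09))
    P=C[m&(Z>.097)][:,:2]; 
    print("bar rect",cv2.minAreaRect((P*1000).astype(np.float32)))
    g=ok&(abs(H-68)<12)&(S>120)&(Z<.02)&(Y<-.1)&(Y>-.55)&(X<.7); rep("mat",g); print("mat rect",cv2.minAreaRect((C[g][:,:2]*1000).astype(np.float32)))
    c=ok&(X>.35)&(X<.75)&(Y<.2)&(Y>-.2)&(Z>.045)&(Z<.075); rep("carton",c); print("carton rect",cv2.minAreaRect((C[c][:,:2]*1000).astype(np.float32)))
    c=ok&(X>.35)&(X<.75)&(Y<.11)&(Y>-.11)&(Z>.0)&(Z<.03); rep("flfl",c)
    f=ok&(abs(C[...,0]-.55)<.12)&(Y<-.18)&(Y>-.45)&(H>15)&(H<28)&(S>90)&(Z>.012); rep("brass",f)
E
```

```text
top0 orange 82 med [0.5127 0.3745 0.1628] p2 [0.429 0.328 0.126] p98 [0.544 0.4   0.211]
top0 smallorange 40 med [0.437  0.3309 0.1135] p2 [0.429 0.326 0.084] p98 [0.447 0.343 0.142]
top0 blue 174 med [0.5548 0.277  0.1938] p2 [0.543 0.269 0.138] p98 [0.568 0.292 0.214]
top0 pink 262 med [0.4325 0.424  0.1584] p2 [0.422 0.416 0.038] p98 [0.447 0.438 0.199]
top0 redbar 288 med [ 0.5355 -0.3269  0.1062] p2 [ 0.47  -0.343  0.096] p98 [ 0.598 -0.311  0.111]
bar rect ((534.1069946289062, -327.3135681152344), (14.963349342346191, 138.80728149414062), 79.27264404296875)
top0 mat 687 med [ 0.5183 -0.32    0.0049] p2 [ 0.446 -0.43   0.001] p98 [ 0.625 -0.224  0.009]
mat rect ((537.0157470703125, -327.099365234375), (199.81773376464844, 167.6103515625), 81.90496826171875)
top0 carton 1206 med [ 0.5604 -0.0064  0.0581] p2 [ 0.399 -0.131  0.047] p98 [0.692 0.116 0.065]
carton rect ((546.251708984375, -6.697296142578125), (290.6484375, 243.89242553710938), 2.618849277496338)
top0 flfl 8876 med [ 5.448e-01 -1.000e-04  6.300e-03] p2 [ 0.361 -0.106  0.   ] p98 [0.74  0.104 0.025]
top0 brass 654 med 
[... 486 characters left out ...]
4.884521484375), (1466.1156005859375, 36.77363586425781), 0.7005355954170227)
scene0 mat 810 med [ 0.5672 -0.3465  0.0026] p2 [ 0.453 -0.43  -0.   ] p98 [ 0.621 -0.223  0.005]
mat rect ((538.705322265625, -325.8663024902344), (198.6564178466797, 170.459716796875), 82.22547149658203)
scene0 carton 2179 med [ 0.5714 -0.0102  0.0538] p2 [ 0.403 -0.132  0.045] p98 [0.697 0.114 0.06 ]
carton rect ((547.9027709960938, -8.305038452148438), (296.7253723144531, 243.641357421875), 2.632948875427246)
scene0 flfl 6615 med [ 5.508e-01 -5.000e-04  8.300e-03] p2 [ 0.405 -0.103  0.   ] p98 [0.729 0.106 0.028]
scene0 brass 954 med [ 0.5519 -0.2979  0.0299] p2 [ 0.49  -0.325  0.016] p98 [ 0.603 -0.267  0.037]
```

```bash
python3 - <<'E'
from h import *
for n,(x0,y0,x1,y1) in (("top0",(90,180,200,260)),("scene0",(360,115,450,230))):
    s=load(n); C=cloud(s); hsv=cv2.cvtColor(s["p"],cv2.COLOR_RGB2HSV).astype(int)
    m=np.zeros(C.shape[:2],bool); m[y0:y1,x0:x1]=1
    m&=(C[...,2]>.14)&(C[...,0]>.48)
    for k,lo,hi in(("or",0,22),("bl",100,120)):
        q=m&(hsv[...,0]>=lo)&(hsv[...,0]<=hi)&(hsv[...,1]>130); P=C[q]
        print(n,k,len(P),P.mean(0).round(4),P.min(0).round(3),P.max(0).round(3))
        for a in np.arange(.14,.22,.015):
            b=P[(P[:,2]>=a)&(P[:,2]<a+.015)]
            if len(b): print(round(a,3),len(b),b.mean(0).round(4),(b.max(0)-b.min(0)).round(3))
    # carton corners
    c=(C[...,0]>.35)&(C[...,0]<.75)&(abs(C[...,1])<.2)&(C[...,2]>.05)&(C[...,2]<.07)
    print(cv2.boxPoints(cv2.minAreaRect((C[c][:,:2]*1000).astype(np.float32))).round(0).tolist())
t=cv2.imread("pics/top0.png")[170:270,80:210]; u=cv2.imread("pics/scene0.png")[110:240,355:455]
cv2.imwrite("pics/crop1.png",np.hstack([cv2.resize(t,(390,300)),cv2.resize(u,(231,300))]))
s=load("top0");C=cloud(s)
m=(C[...,2]>.097)&(C[...,2]<.12)&(s["p"][...,0]>130)&(s["p"][...,1]<70)&(C[...,1]<-.25)
print("bar",cv2.boxPoints(cv2.minAreaRect((C[m][:,:2]*1000).astype(np.float32))).round(1).tolist())
E
```

```text
top0 or 222 [0.5294 0.3855 0.1917] [0.516 0.377 0.142] [0.545 0.405 0.215]
0.14 27 [0.5298 0.3807 0.1486] [0.025 0.01  0.012]
0.155 25 [0.5281 0.3811 0.1629] [0.025 0.01  0.014]
0.17 17 [0.528  0.3815 0.1784] [0.027 0.017 0.014]
0.185 39 [0.5281 0.3823 0.1926] [0.029 0.018 0.013]
0.2 114 [0.5303 0.3893 0.2098] [0.025 0.026 0.015]
top0 bl 175 [0.5551 0.2773 0.1952] [0.543 0.268 0.144] [0.57  0.292 0.216]
0.14 16 [0.5555 0.272  0.1497] [0.025 0.009 0.011]
0.155 16 [0.5526 0.272  0.1616] [0.021 0.01  0.014]
0.17 11 [0.5516 0.2725 0.1766] [0.023 0.008 0.014]
0.185 30 [0.5546 0.2726 0.1933] [0.025 0.016 0.014]
0.2 101 [0.5559 0.2808 0.2101] [0.026 0.023 0.014]
0.215 1 [0.5627 0.289  0.2158] [0. 0. 0.]
[[396.0, 108.0], [407.0, -135.0], [697.0, -122.0], [686.0, 122.0]]
scene0 or 277 [0.567  0.3564 0.2037] [ 0.523 -0.303  0.142] [1.229 0.402 0.727]
0.14 38 [0.541  0.3814 0.1503] [0.024 0.127 0.013]
0.155 58 [0.5407 0.3838 0.1625] [0.024 0.024 0.015]
0.17 29 [0.5421 0.3765 0.1739] [0.045 0.126 0.013]
0.185 66 [0.5401 0.3831 0.1927] [0.027 0.13  0.015]
0.2 75 [0.5369 0.388  0.207 ] [0.023 0.025 0.012]
scene0 bl 281 [0.5668 0.2837 0.1826] [ 0.532 -0.303  0.14 ] [1.229 0.397 0.727]
0.14 48 [0.5617 0.3043 0.1484] [0.042 0.127 0.015]
0.155 56 [0.5678 0.2759 0.1624] [0.019 0.024 0.014]
0.17 38 [0.5618 0.3012 0.176 ] [0.043 0.129 0.014]
0.185 61 [0.5669 0.2782 0.1927] [0.025 0.119 0.014]
0.2 77 [0.5629 0.2798 0.207 ] [0.024 0.029 0.011]
[[394.0, 107.0], [405.0, -137.0], [702.0, -123.0], [691.0, 120.0]]
bar [[464.1000061035156, -320.70001220703125], [601.0, -346.79998779296875], [603.5999755859375, -333.5], [466.70001220703125, -307.29998779296875]]
```

View pics/crop1.png

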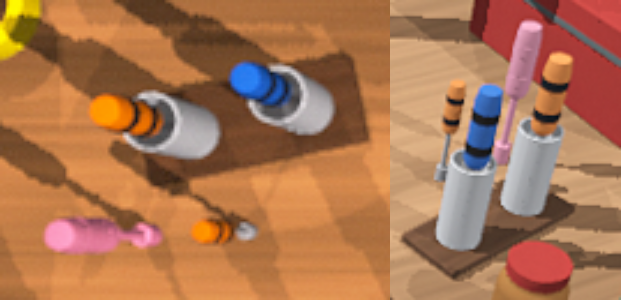

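The crop confirms it: the large orange driver stands in the far cup. The pink one and the small orange one stand loose in front of the stand and will be left alone.

```bash
cat > plan.py <<'E'
import numpy as np,sys
from h import monitor
def plan(legs, start=None):
    """legs: (xyz, heading of tool x deg, rows); prints rows of 4 numbers"""
    o=monitor.observe(); p=np.array(o["tcp_pos"] if start is None else start[0]); R=o["tcp_rot"]
    h=np.degrees(np.arctan2(R[1,0],R[0,0])) if start is None else start[1]
    print("now",p.round(4),round(h,1),"open",round(o["opening"],3),"tilt",R[:,2].round(3))
    out=[]
    for q,hd,n in legs:
        q=np.array(q,float); dt=(hd-h+180)%360-180
        for i in range(n):
            d=(q-p)/(n-i); a=np.radians(h); x=np.array([np.cos(a),np.sin(a),0]); y=np.array([np.sin(a),-np.cos(a),0])
            r=np.round([d@x/.15,d@y/.15,-d[2]/.15,-dt/n/360],4); out.append(r)
            p=p+.15*(r[0]*x+r[1]*y)+np.array([0,0,-.15*r[2]]); h+=-r[3]*360
    while len(out)%8: out.append(np.zeros(4))
    for i in range(0,len(out),8): print("; ".join(" ".join("%g"%v for v in r) for r in out[i:i+8]))
    print("end",p.round(4),round(h,1))
E
python3 - <<'E'
from plan import *
plan([((.30,.56,.265),130,4),((.531,.391,.262),92.6,5),((.531,.391,.149),92.6,6)])
E
```

```text
now [0.1601 0.6552 0.2302] 166.3 open 1.003 tilt [-0.001 -0.002 -1.   ]
-0.2642 -0.0988 -0.0579 0.0252; -0.2764 -0.0559 -0.058 0.0252; -0.2818 -0.0116 -0.0579 0.0252; -0.2801 0.0331 -0.058 0.0252; -0.3706 0.0913 0.004 0.0208; -0.3555 0.1388 0.004 0.0208; -0.3344 0.1839 0.004 0.0208; -0.3075 0.2259 0.004 0.0208
-0.2755 0.2641 0.004 0.0208; 0 0 0.1256 -0; 0 0 0.1255 -0; 0 0 0.1256 -0; 0 0 0.1255 -0; 0 0 0.1256 -0; 0 0 0.1255 -0; 0 0 0 0
end [0.531 0.391 0.149] 92.5
```

>>> {"name": "apply_moves", "arguments": {
  "targets": "-0.264 -0.099 -0.058 0.025; -0.276 -0.056 -0.058 0.025; -0.282 -0.012 -0.058 0.025; -0.28 0.033 -0.058 0.025; -0.37 0.091 0.004 0.021; -0.355 0.139 0.004 0.021; -0.334 0.184 0.004 0.021; -0.307 0.226 0.004 0.021",
  "grip": 1
}}

```text
time_s: 1.15
tcp_pos: [0.4865, 0.425, 0.2634]
tcp_rot: [[-0.17, 0.985, -0.0], [0.985, 0.17, -0.0], [-0.0, -0.0, -1.0]]
contact_force: [-0.5, 0.4, 0.2]
opening: 1.002
grasp_force: 0.0
```

>>> {"name": "apply_moves", "arguments": {
  "targets": "-0.275 0.264 0.004 0.021; 0 0 0 0; 0 0 0 0; 0 0 0 0; 0 0 0 0; 0 0 0 0; 0 0 0 0; 0 0 0 0"
}}

```text
time_s: 2.15
tcp_pos: [0.5314, 0.3927, 0.2632]
tcp_rot: [[-0.043, 0.999, 0.0], [0.999, 0.043, -0.0], [-0.0, 0.0, -1.0]]
contact_force: [0.0, 0.4, 0.5]
opening: 1.003
grasp_force: 0.0
```

```bash
python3 - <<'E'
from plan import *; from h import *
plan([((.531,.391,.149),92.6,6)])
s=cap("wrist","w1"); C=cloud(s); hsv=cv2.cvtColor(s["p"],cv2.COLOR_RGB2HSV).astype(int)
near=np.hypot(C[...,0]-.531,C[...,1]-.391)<.05
P=C[near&(hsv[...,0]<22)&(hsv[...,1]>130)&(C[...,2]>.13)]; 
for a in np.arange(.13,.22,.015):
    b=P[(P[:,2]>=a)&(P[:,2]<a+.015)]
    if len(b): print(round(a,3),len(b),b.mean(0).round(4),b.min(0).round(3),b.max(0).round(3))
P=C[near&(C[...,2]>.114)&(C[...,2]<.124)]; print("rim",len(P),P.min(0).round(3),P.max(0).round(3))
E
```

```text
now [0.5314 0.3927 0.2632] 92.5 open 1.003 tilt [ 0. -0. -1.]
-0.0018 -0.0005 0.1268 -0.0001; -0.0018 -0.0006 0.1269 -0.0001; -0.0018 -0.0005 0.1268 -0.0001; -0.0018 -0.0006 0.1269 -0.0001; -0.0019 -0.0005 0.1268 -0.0001; -0.0018 -0.0006 0.1269 -0.0001; 0 0 0 0; 0 0 0 0
end [0.531 0.391 0.149] 92.7
0.13 64 [0.5329 0.4052 0.1368] [0.523 0.401 0.13 ] [0.544 0.407 0.144]
0.145 196 [0.5331 0.4034 0.1524] [0.519 0.393 0.145] [0.548 0.407 0.16 ]
0.16 172 [0.5326 0.4038 0.1667] [0.52  0.396 0.16 ] [0.547 0.407 0.174]
0.175 164 [0.5323 0.4034 0.1845] [0.519 0.39  0.175] [0.548 0.407 0.19 ]
0.19 447 [0.5328 0.4019 0.1985] [0.519 0.386 0.19 ] [0.547 0.406 0.205]
0.205 1304 [0.5332 0.3938 0.2106] [0.521 0.38  0.205] [0.546 0.405 0.213]
rim 582 [0.509 0.373 0.114] [0.558 0.415 0.122]
```

View pics/w1.png

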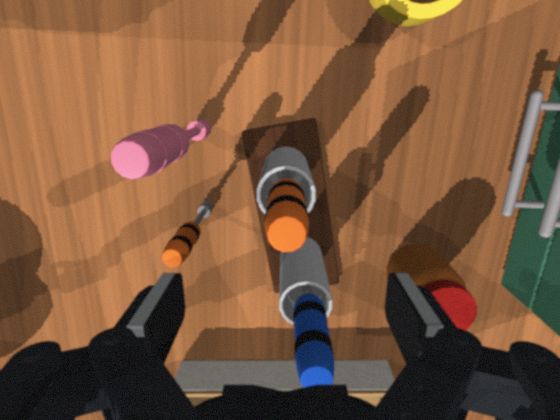

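The wrist picture shows the orange driver upright in its cup at (287,225), between the open fingers, with blue at (315,360) and the small orange one and pink off to the left. Descend and grip.

>>> {"name": "apply_moves", "arguments": {
  "targets": "0.002 0.013 0.125 0; 0 0 0.125 0; 0 0 0.125 0; 0 0 0.125 0; 0 0 0.125 0; 0 0 0.122 0; 0 0 0 0; 0 0 0 0"
}}

```text
time_s: 3.2
tcp_pos: [0.5338, 0.3932, 0.1517]
tcp_rot: [[-0.043, 0.999, 0.001], [0.999, 0.043, 0.001], [0.0, 0.001, -1.0]]
contact_force: [0.3, 0.1, 0.8]
opening: 0.994
grasp_force: 0.0
```

>>> {"name": "apply_moves", "arguments": {
  "targets": "0 0 0 0; 0 0 0 0; 0 0 0 0; 0 0 0 0; 0 0 0 0; 0 0 0 0; 0 0 0 0; 0 0 0 0",
  "grip": 0
}}

```text
time_s: 4.2
tcp_pos: [0.5336, 0.3931, 0.1517]
tcp_rot: [[-0.043, 0.999, 0.001], [0.999, 0.043, 0.0], [0.0, 0.001, -1.0]]
contact_force: [-1.0, -1.2, 4.5]
opening: 0.326
grasp_force: 59.5
```

>>> {"name": "apply_moves", "arguments": {
  "targets": "0 0 -0.12 0; 0 0 -0.2 0; 0 0 -0.2 0; 0 0 -0.2 0; 0 0 -0.1 0; 0 0 0 0; 0 0 0 0; 0 0 0 0"
}}

```text
time_s: 5.2
tcp_pos: [0.5328, 0.3926, 0.272]
tcp_rot: [[-0.043, 0.999, -0.003], [0.999, 0.043, -0.002], [-0.001, -0.003, -1.0]]
contact_force: [0.5, 0.3, -1.8]
opening: 0.326
grasp_force: 59.2
```

```bash
python3 - <<'E'
from plan import *
plan([((.645,.30,.275),92.6,4),((.635,.20,.165),92.6,4),((.632,.20,.161),92.6,1)])
E
```

```text
now [0.5328 0.3926 0.272 ] 92.5 open 0.326 tilt [-0.003 -0.002 -1.   ]
-0.1622 0.1802 -0.0051 -0.0001; -0.1623 0.1801 -0.005 -0.0001; -0.1624 0.18 -0.0051 -0.0001; -0.1625 0.1799 -0.005 -0.0001; -0.1657 -0.0242 0.1833 0; -0.1658 -0.0242 0.1833 0; -0.1657 -0.0242 0.1834 0; -0.1658 -0.0242 0.1833 0
0.001 -0.02 0.0267 0; 0 0 0 0; 0 0 0 0; 0 0 0 0; 0 0 0 0; 0 0 0 0; 0 0 0 0; 0 0 0 0
end [0.632 0.2   0.161] 92.6
```

>>> {"name": "apply_moves", "arguments": {
  "targets": "-0.162 0.18 -0.005 0; -0.162 0.18 -0.005 0; -0.162 0.18 -0.005 0; -0.162 0.18 -0.005 0; -0.166 -0.025 0 0; -0.166 -0.025 0 0; -0.166 -0.025 0 0; -0.166 -0.025 0 0"
}}

```text
time_s: 6.2
tcp_pos: [0.634, 0.199, 0.2774]
tcp_rot: [[-0.043, 0.999, 0.0], [0.999, 0.043, 0.0], [0.0, 0.0, -1.0]]
contact_force: [-0.5, -0.1, -1.2]
opening: 0.324
grasp_force: 59.6
```

>>> {"name": "apply_moves", "arguments": {
  "targets": "0 -0.01 0.2 0; 0 0 0.2 0; 0 0 0.2 0; 0 0 0.14 0; 0 0 0 0; 0 0 0 0; 0 0 0 0; 0 0 0 0"
}}

```text
time_s: 7.2
tcp_pos: [0.6339, 0.2004, 0.1674]
tcp_rot: [[-0.043, 0.999, 0.002], [0.999, 0.043, 0.0], [0.0, 0.002, -1.0]]
contact_force: [0.5, 0.8, -2.6]
opening: 0.326
grasp_force: 59.6
```

```bash
python3 - <<'E'
from plan import *; from h import *
plan([((.6315,.04,.165),92.6,8),])
s=cap("top","t2"); s2=cap("scene","s2")
cv2.imwrite("pics/b.png",np.hstack([cv2.imread("pics/t2.png")[80:280,150:400],cv2.imread("pics/s2.png")[100:300,250:550]]))
for t in("t2","s2"):
    s=load(t);C=cloud(s);X,Y,Z=C[...,0],C[...,1],C[...,2];m=(X>.64)&(X<.8)&(Y>.2)&(Y<.36)&(Z>.06)&(Z<.12); P=C[m]; print("jar",P.min(0),P.max(0),P.mean(0))
E
```

```text
now [0.6339 0.2004 0.1674] 92.5 open 0.326 tilt [ 0.002  0.    -1.   ]
-0.1335 -0.0078 0.002 -0; -0.1335 -0.0078 0.002 -0; -0.1334 -0.0078 0.002 -0; -0.1335 -0.0078 0.002 -0; -0.1334 -0.0077 0.002 -0; -0.1335 -0.0078 0.002 -0; -0.1334 -0.0077 0.0021 -0; -0.1335 -0.0078 0.002 -0
end [0.6315 0.04   0.165 ] 92.5
jar [0.76966519 0.35569916 0.10196816] [0.77633867 0.35978098 0.11157243] [0.77306507 0.35783769 0.10810045]
jar [0.66922731 0.22852195 0.06008153] [0.73935804 0.29512753 0.10204044] [0.71205213 0.25545419 0.08781024]
```

View pics/b.png

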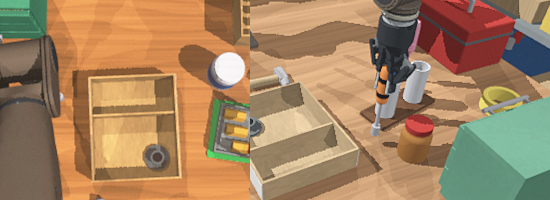

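>>> {"name": "apply_moves", "arguments": {
  "targets": "-0.13 -0.008 0 0; -0.13 -0.008 0 0; -0.13 -0.008 0 0; -0.13 -0.008 0 0; -0.08 -0.004 0 0; -0.08 -0.004 0 0; -0.08 -0.004 0 0; -0.08 -0.004 0 0"
}}

```text
time_s: 8.3
tcp_pos: [0.6308, 0.0752, 0.1647]
tcp_rot: [[-0.043, 0.999, -0.002], [0.999, 0.043, 0.004], [0.004, -0.001, -1.0]]
contact_force: [-0.1, 7.6, -2.1]
opening: 0.323
grasp_force: 61.6
```

```bash
cat > drv.py <<'E'
from plan import *; from h import *
def drv(tag, views=("top","scene")):
    o=monitor.observe(); g=np.array(o["tcp_pos"])-.019*o["tcp_rot"][:,2]; print("F",o["contact_force"].round(1),"g",o["grasp_force"])
    for n in views:
        s=cap(n,tag+n[0]); C=cloud(s); hsv=cv2.cvtColor(s["p"],cv2.COLOR_RGB2HSV).astype(int)
        m=(hsv[...,0]<22)&(hsv[...,0]>6)&(hsv[...,1]>170)&(hsv[...,2]>120)&(np.linalg.norm(C-g,axis=-1)<.12)
        P=C[m]; print(n,len(P))
        if len(P)>20:
            c=P.mean(0); w=np.linalg.svd(P-c,full_matrices=False)[2][0]; print(" c",c.round(3),"axis",w.round(3),P.min(0).round(3),P.max(0).round(3))
E
python3 - <<'E'
from drv import *
plan([]); drv("d1")
E
```

```text
now [0.6308 0.0752 0.1647] 92.4 open 0.323 tilt [-0.002  0.004 -1.   ]
end [0.6308 0.0752 0.1647] 92.4
F [-0.1  7.6 -2.1] g 61.56764589250088
top 0
scene 69
 c [0.641 0.069 0.185] axis [ 0.002 -0.447  0.895] [0.635 0.05  0.137] [0.645 0.1   0.219]
```

>>> {"name": "apply_moves", "arguments": {
  "targets": "-0.06 -0.002 0.04 0; -0.06 -0.002 0.045 0; -0.06 -0.002 0.045 0; -0.06 -0.002 0.045 0; -0.06 -0.002 0.045 0; -0.06 -0.002 0.045 0; -0.06 -0.002 0.045 0; -0.06 -0.002 0.045 0"
}}

```text
time_s: 9.4
tcp_pos: [0.631, 0.0055, 0.1092]
tcp_rot: [[-0.039, 0.999, -0.002], [0.999, 0.039, 0.009], [0.009, -0.002, -1.0]]
contact_force: [4.0, 17.0, -7.8]
opening: 0.323
grasp_force: 59.8
```

```bash
python3 - <<'E'
from drv import *
plan([]); drv("d2")
E
```

```text
now [0.631  0.0055 0.1092] 92.2 open 0.323 tilt [-0.002  0.009 -1.   ]
end [0.631  0.0055 0.1092] 92.2
F [ 4.  17.  -7.8] g 59.79321347811492
top 0
scene 67
 c [0.641 0.004 0.136] axis [-0.026  0.873 -0.487] [ 0.617 -0.025  0.103] [0.646 0.061 0.157]
```

```bash
python3 - <<'E'
from plan import *
plan([((.631,-.005,.150),92.6,2),((.639,-.0585,.150),92.6,2),((.639,-.0585,.080),92.6,4)])
E
```

```text
now [0.6307 0.0049 0.1084] 92.2 open 0.321 tilt [-0.003  0.008 -1.   ]
-0.0329 -0.0003 -0.1386 -0.0005; -0.0329 -0.0005 -0.1386 -0.0005; -0.1793 0.0186 -0 -0; -0.1794 0.0187 -0 -0; 0 -0 0.1167 -0; 0 -0 0.1166 -0; 0 -0 0.1167 -0; 0 -0 0.1166 -0
end [ 0.639  -0.0585  0.08  ] 92.6
```

>>> {"name": "apply_moves", "arguments": {
  "targets": "-0.033 0 -0.139 0; -0.033 0 -0.139 0; -0.18 0.02 0 0; -0.18 0.02 0 0; 0 0 0.117 0; 0 0 0.117 0; 0 0 0.117 0; 0 0 0.117 0"
}}

```text
time_s: 10.5
tcp_pos: [0.6403, -0.0609, 0.0823]
tcp_rot: [[-0.044, 0.999, -0.002], [0.999, 0.044, 0.0], [0.0, -0.002, -1.0]]
contact_force: [-0.4, 0.1, -1.2]
opening: 0.323
grasp_force: 63.7
```

```bash
python3 - <<'E'
from drv import *
plan([((.639,-.0585,.012),92.6,8)]); drv("d3")
E
```

```text
now [ 0.6403 -0.0609  0.0823] 92.5 open 0.323 tilt [-0.002  0.    -1.   ]
0.002 -0.001 0.0586 -0; 0.002 -0.001 0.0586 -0; 0.002 -0.001 0.0586 -0; 0.0021 -0.001 0.0586 -0; 0.002 -0.001 0.0586 -0; 0.0021 -0.001 0.0587 -0; 0.002 -0.0011 0.0586 -0; 0.0021 -0.001 0.0587 -0
end [ 0.639  -0.0585  0.012 ] 92.5
F [-0.4  0.1 -1.2] g 63.66189680993557
top 0
scene 61
 c [ 0.649 -0.062  0.109] axis [-0.034  0.837 -0.546] [ 0.636 -0.087  0.071] [ 0.655 -0.005  0.129]
```

>>> {"name": "apply_moves", "arguments": {
  "targets": "0.002 -0.001 0.059 0; 0.002 -0.001 0.059 0; 0.002 -0.001 0.059 0; 0.002 -0.001 0.059 0; 0.002 -0.001 0.059 0; 0.002 -0.001 0.059 0; 0.002 -0.001 0.059 0; 0.002 -0.001 0.057 0"
}}

```text
time_s: 11.6
tcp_pos: [0.6401, -0.0593, 0.0137]
tcp_rot: [[-0.042, 0.999, 0.001], [0.999, 0.042, 0.0], [-0.0, 0.001, -1.0]]
contact_force: [0.2, -2.8, 3.3]
opening: 0.323
grasp_force: 58.7
```

```bash
python3 - <<'E'
from drv import *
plan([((.639,-.0585,.009),92.6,8)]); drv("d4")
E
```

```text
now [ 0.6401 -0.0593  0.0137] 92.4 open 0.323 tilt [ 0.001  0.    -1.   ]
0.0007 -0.0009 0.0039 -0.0001; 0.0007 -0.0009 0.0039 -0.0001; 0.0007 -0.0009 0.0039 -0.0001; 0.0007 -0.0009 0.0039 -0.0001; 0.0007 -0.0008 0.0039 -0.0001; 0.0007 -0.0009 0.0039 -0.0001; 0.0007 -0.0008 0.004 -0.0001; 0.0007 -0.0009 0.0039 -0.0001
end [ 0.639  -0.0585  0.009 ] 92.7
F [ 0.2 -2.8  3.3] g 58.71150724589825
top 0
scene 36
 c [ 0.65 -0.06  0.04] axis [ 0.056 -0.992  0.113] [ 0.63  -0.09   0.028] [0.655 0.002 0.048]
```

>>> {"name": "apply_moves", "arguments": {
  "targets": "0 -0.005 0.015 0; 0 0 0.013 0; 0 0 0 0; 0 0 0 0; 0 0 0 0; 0 0 0 0; 0 0 0 0; 0 0 0 0"
}}

```text
time_s: 12.7
tcp_pos: [0.6389, -0.0591, 0.0096]
tcp_rot: [[-0.043, 0.999, 0.0], [0.999, 0.043, 0.0], [0.0, 0.0, -1.0]]
contact_force: [1.9, -1.9, 3.5]
opening: 0.323
grasp_force: 58.8
```

>>> {"name": "apply_moves", "arguments": {
  "targets": "0 0 0 0; 0 0 0 0; 0 0 0 0; 0 0 0 0; 0 0 -0.1 0; 0 0 -0.25 0; 0 0 -0.4 0; 0 0 -0.4 0",
  "grip": 0.52
}}

```text
time_s: 13.7
tcp_pos: [0.6386, -0.0589, 0.1839]
tcp_rot: [[-0.044, 0.999, 0.0], [0.999, 0.044, -0.0], [-0.0, 0.0, -1.0]]
contact_force: [0.1, -0.1, -0.2]
opening: 0.516
grasp_force: 0.0
```

```bash
python3 - <<'E'
from drv import *
plan([]); s=cap("wrist","w3"); C=cloud(s); hsv=cv2.cvtColor(s["p"],cv2.COLOR_RGB2HSV).astype(int)
m=(hsv[...,0]<22)&(hsv[...,1]>170)&(C[...,2]<.06)&(C[...,0]>.59)&(C[...,0]<.7)&(abs(C[...,1])<.12); P=C[m]
c=P.mean(0);print(len(P),c,P.min(0),P.max(0),np.linalg.svd(P-c,full_matrices=False)[2][0])
E
```

```text
now [ 0.6386 -0.0589  0.1839] 92.5 open 0.516 tilt [ 0. -0. -1.]
end [ 0.6386 -0.0589  0.1839] 92.5
2597 [ 0.63873014 -0.04566274  0.03130206] [ 0.62383161 -0.10744868  0.00414433] [6.55065126e-01 1.04620274e-04 3.78867651e-02] [ 0.02884818 -0.99957638  0.00385199]
```

View pics/w3.png

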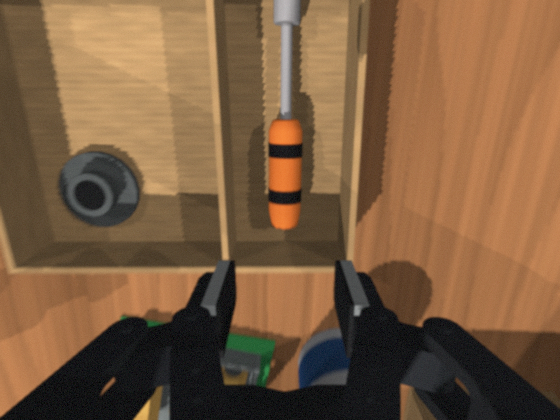

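The picture shows the orange driver lying flat in the narrow compartment, handle at (285,175), head at (287,8). The flange is at (98,190). Next I check how the arm behaves at its reach limit, because the tool can only turn about its own z.

>>> {"name": "apply_moves", "arguments": {
  "targets": "0 0.3 -0.3 0; 0 0.4 0 0; 0 0.4 0 0; 0 0.4 0 0; 0 0.4 0 0; 0 0.4 0 0; 0 0.4 0 0; 0 0.4 0 0"
}}

```text
time_s: 14.75
tcp_pos: [0.9991, -0.0373, 0.192]
tcp_rot: [[-0.043, 0.999, 0.03], [0.999, 0.043, 0.001], [-0.0, 0.03, -1.0]]
contact_force: [0.5, 0.9, -2.3]
opening: 0.522
grasp_force: 0.0
```

>>> {"name": "apply_moves", "arguments": {
  "targets": "0 0.4 0 0; 0 0.4 0 0; 0 0.4 0 0; 0 0.4 0 0; 0 0.4 0 0; 0 0.4 0 0; 0 0.4 0 0; 0 0.4 0 0"
}}

```text
time_s: 15.75
tcp_pos: [1.0709, -0.0092, 0.2099]
tcp_rot: [[-0.04, 0.948, 0.316], [0.999, 0.044, -0.007], [-0.021, 0.316, -0.949]]
contact_force: [-0.4, -0.2, 0.8]
opening: 0.518
grasp_force: 0.0
```

```bash
cat > pw.py <<'E'
import numpy as np
from scipy.spatial.transform import Rotation as Q
from h import monitor
def pw(legs,p=None,R=None):
    """legs: (xyz, rows, turn deg about tool z in all)"""
    o=monitor.observe(); p=np.array(o["tcp_pos"] if p is None else p); R=np.array(o["tcp_rot"] if R is None else R)
    print("now",o["time_s"],p.round(4),R.round(3).tolist(),"op",round(o["opening"],3),"g",round(o["grasp_force"],1),"F",o["contact_force"].round(1)); out=[]
    for q,n,tn in legs:
        for i in range(n):
            d=R.T@((np.array(q,float)-p)/(n-i)); r=np.r_[np.round(d/.15,3),round(tn/n/360,4)]; out.append(r)
            p=p+R@r[:3]*.15; R=R@Q.from_euler("z",r[3]*360,degrees=True).as_matrix()
    while len(out)%8: out.append(np.zeros(4))
    for i in range(0,len(out),8): print("; ".join(" ".join("%g"%(v+0) for v in r) for r in out[i:i+8]))
    print("end",p.round(4),R.round(3).tolist())
E
python3 - <<'E'
from pw import *
pw([((.42,-.01,.26),11,0),((.12,-.01,.26),5,0)])
E
```

```text
now 15.75 [ 1.0709 -0.0092  0.2099] [[-0.04, 0.948, 0.316], [0.999, 0.044, -0.007], [-0.021, 0.316, -0.949]] op 0.518 g 0.0 F [-0.4 -0.2  0.8]
0.015 -0.364 -0.154 0; 0.015 -0.364 -0.153 0; 0.014 -0.364 -0.154 0; 0.015 -0.365 -0.153 0; 0.014 -0.364 -0.154 0; 0.015 -0.365 -0.153 0; 0.014 -0.364 -0.154 0; 0.015 -0.365 -0.153 0
0.014 -0.364 -0.154 0; 0.015 -0.365 -0.153 0; 0.014 -0.364 -0.154 0; 0.016 -0.379 -0.126 0; 0.016 -0.379 -0.127 0; 0.016 -0.379 -0.126 0; 0.016 -0.379 -0.127 0; 0.016 -0.38 -0.126 0
end [ 0.12 -0.01  0.26] [[-0.04, 0.948, 0.316], [0.999, 0.044, -0.007], [-0.021, 0.316, -0.949]]
```

>>> {"name": "apply_moves", "arguments": {
  "targets": "0.015 -0.364 -0.154 0; 0.015 -0.364 -0.154 0; 0.015 -0.364 -0.154 0; 0.015 -0.364 -0.154 0; 0.015 -0.364 -0.154 0; 0.015 -0.364 -0.154 0; 0.015 -0.364 -0.154 0; 0.015 -0.364 -0.154 0"
}}

```text
time_s: 16.75
tcp_pos: [0.6401, -0.0106, 0.2491]
tcp_rot: [[-0.04, 0.948, 0.317], [0.999, 0.045, -0.008], [-0.022, 0.316, -0.948]]
contact_force: [-0.3, -0.4, 0.6]
opening: 0.522
grasp_force: 0.0
```

>>> {"name": "apply_moves", "arguments": {
  "targets": "0.015 -0.364 -0.154 0; 0.015 -0.364 -0.154 0; 0.015 -0.364 -0.154 0; 0.016 -0.38 -0.126 0; 0.016 -0.38 -0.126 0; 0.016 -0.38 -0.126 0; 0.016 -0.38 -0.126 0; 0.016 -0.38 -0.126 0"
}}

```text
time_s: 17.75
tcp_pos: [0.305, -0.0196, 0.2446]
tcp_rot: [[-0.043, 0.972, 0.233], [0.999, 0.045, -0.002], [-0.013, 0.233, -0.972]]
contact_force: [-0.5, 0.3, -0.3]
opening: 0.521
grasp_force: 0.0
```

```bash
python3 - <<'E'
from pw import *
pw([])
print(monitor.observe()["joint_positions"].round(1))
E
```

```text
now 17.75 [ 0.305  -0.0196  0.2446] [[-0.043, 0.972, 0.233], [0.999, 0.045, -0.002], [-0.013, 0.233, -0.972]] op 0.521 g 0.0 F [-0.5  0.3 -0.3]
end [ 0.305  -0.0196  0.2446] [[-0.043, 0.972, 0.233], [0.999, 0.045, -0.002], [-0.013, 0.233, -0.972]]
[-28.4 -51.3 142.3   6.4  77.2 -31.7]
```

>>> {"name": "apply_moves", "arguments": {
  "targets": "0.02 -0.4 0 0; 0.02 -0.4 0 0; 0.02 -0.4 0 0; 0.02 -0.4 0 0; 0 0 0 0; 0 0 0 0; 0 0 0 0; 0 0 0 0"
}}

```text
time_s: 18.75
tcp_pos: [0.268, -0.0481, 0.2386]
tcp_rot: [[-0.048, 0.993, 0.104], [0.999, 0.046, 0.018], [0.013, 0.104, -0.994]]
contact_force: [-0.5, 0.2, -0.1]
opening: 0.52
grasp_force: 0.0
```

```bash
python3 - <<'E'
from pw import *
pw([])
print(monitor.observe()["joint_positions"].round(1))
E
```

```text
now 18.75 [ 0.268  -0.0481  0.2386] [[-0.048, 0.993, 0.104], [0.999, 0.046, 0.018], [0.013, 0.104, -0.994]] op 0.52 g 0.0 F [-0.5  0.2 -0.1]
end [ 0.268  -0.0481  0.2386] [[-0.048, 0.993, 0.104], [0.999, 0.046, 0.018], [0.013, 0.104, -0.994]]
[-36.3 -51.3 142.3   4.4  84.8 -39.2]
```

```bash
python3 - <<'E'
from pw import *
pw([((.50,-.09,.28),4,-34),((.94,-.179,.28),8,-42),((1.14,-.217,.28),4,0)])
E
```

```text
now 18.75 [ 0.268  -0.0481  0.2386] [[-0.048, 0.993, 0.104], [0.999, 0.046, 0.018], [0.013, 0.104, -0.994]] op 0.52 g 0.0 F [-0.5  0.2 -0.1]
-0.087 0.388 -0.03 -0.0236; -0.144 0.371 -0.03 -0.0236; -0.197 0.346 -0.03 -0.0236; -0.246 0.313 -0.029 -0.0236; -0.278 0.248 0.037 -0.0146; -0.299 0.222 0.036 -0.0146; -0.318 0.193 0.037 -0.0146; -0.334 0.163 0.036 -0.0146
-0.348 0.132 0.037 -0.0146; -0.359 0.1 0.036 -0.0146; -0.366 0.066 0.037 -0.0146; -0.371 0.032 0.036 -0.0146; -0.338 0.003 0.033 0; -0.338 0.002 0.034 0; -0.337 0.003 0.033 0; -0.338 0.002 0.034 0
end [ 1.14   -0.2171  0.28  ] [[-0.976, 0.194, 0.104], [0.197, 0.98, 0.018], [-0.098, 0.038, -0.994]]
```

>>> {"name": "apply_moves", "arguments": {
  "targets": "-0.087 0.388 -0.03 -0.0236; -0.144 0.371 -0.03 -0.0236; -0.197 0.346 -0.03 -0.0236; -0.246 0.313 -0.029 -0.0236; -0.278 0.248 0.037 -0.0146; -0.299 0.222 0.036 -0.0146; -0.318 0.193 0.037 -0.0146; -0.334 0.163 0.036 -0.0146",
  "grip": 0.6
}}

```text
time_s: 19.75
tcp_pos: [0.7219, -0.135, 0.2792]
tcp_rot: [[-0.843, 0.528, 0.103], [0.533, 0.846, 0.018], [-0.077, 0.07, -0.995]]
contact_force: [-0.5, -0.2, 1.2]
opening: 0.602
grasp_force: 0.0
```

>>> {"name": "apply_moves", "arguments": {
  "targets": "-0.348 0.132 0.037 -0.0146; -0.359 0.1 0.036 -0.0146; -0.366 0.066 0.037 -0.0146; -0.371 0.032 0.036 -0.0146; -0.4 0 0.03 0; -0.4 0 0 0; -0.4 0 0 0; -0.4 0 0 0"
}}

```text
time_s: 20.75
tcp_pos: [1.0085, -0.1948, 0.2592]
tcp_rot: [[-0.959, 0.2, 0.199], [0.204, 0.979, -0.0], [-0.195, 0.04, -0.98]]
contact_force: [0.3, -0.5, 1.4]
opening: 0.598
grasp_force: 0.0
```

>>> {"name": "apply_moves", "arguments": {
  "targets": "-0.4 0 0 0; -0.4 0 0 0; -0.4 0 0 0; -0.4 0 0 0; -0.4 0 0 0; -0.4 0 0 0; -0.4 0 0 0; -0.4 0 0 0"
}}

```text
time_s: 21.75
tcp_pos: [1.0635, -0.2122, 0.3041]
tcp_rot: [[-0.871, 0.199, 0.449], [0.197, 0.979, -0.053], [-0.451, 0.042, -0.892]]
contact_force: [0.4, 0.5, -0.5]
opening: 0.597
grasp_force: 0.0
```

```bash
python3 - <<'E'
from pw import *
pw([])
print(monitor.observe()["joint_positions"].round(1))
E
```

```text
now 21.75 [ 1.0635 -0.2122  0.3041] [[-0.871, 0.199, 0.449], [0.197, 0.979, -0.053], [-0.451, 0.042, -0.892]] op 0.597 g 0.0 F [ 0.4  0.5 -0.5]
end [ 1.0635 -0.2122  0.3041] [[-0.871, 0.199, 0.449], [0.197, 0.979, -0.053], [-0.451, 0.042, -0.892]]
[-17.8  65.5  12.1   5.1  76.  -95.8]
```

>>> {"name": "apply_moves", "arguments": {
  "targets": "-0.38 -0.15 0 0; -0.38 -0.15 0 0; -0.38 -0.15 0 0; 0 0 0 0; 0.4 0 -0.1 0; 0.4 0 -0.1 0; 0.4 0 -0.1 0; 0.4 0 -0.1 0"
}}

```text
time_s: 22.75
tcp_pos: [0.878, -0.2378, 0.2796]
tcp_rot: [[-0.827, 0.199, 0.527], [0.19, 0.979, -0.072], [-0.53, 0.04, -0.847]]
contact_force: [-0.0, -0.4, 0.8]
opening: 0.6
grasp_force: 0.0
```

```bash
python3 - <<'E'
from pw import *
from h import *
pw([]); o=monitor.observe(); R=o["tcp_rot"]; print(o["joint_positions"].round(1),"tilt",np.degrees(np.arccos(-R[2,2])),"head",np.degrees(np.arctan2(R[1,2],R[0,2])))
for k in(0,-2,-4,-6):
    Y=(R@Q.from_euler("z",k,degrees=True).as_matrix())[:,1]; print(k,Y.round(3),np.degrees(np.arctan2(Y[1],Y[0])).round(1))
# bar from two views
B=[]
for n in("top","scene"):
    s=cap(n,"bar"+n[0]); C=cloud(s); hsv=cv2.cvtColor(s["p"],cv2.COLOR_RGB2HSV).astype(int)
    m=((hsv[...,0]<6)|(hsv[...,0]>174))&(hsv[...,1]>150)&(C[...,2]>.07)&(C[...,2]<.13)&(abs(C[...,0]-.535)<.1)&(abs(C[...,1]+.327)<.06)
    P=C[m]; t=P[P[:,2]>np.percentile(P[:,2],95)-.006]; c=t.mean(0); r=cv2.minAreaRect((t[:,:2]*1000).astype(np.float32)); print(n,len(P),len(t),"ztop",np.percentile(P[:,2],[50,90,97]).round(4),c.round(4),cv2.boxPoints(r).round(0).tolist())
E
```

```text
now 22.75 [ 0.878  -0.2378  0.2796] [[-0.827, 0.199, 0.527], [0.19, 0.979, -0.072], [-0.53, 0.04, -0.847]] op 0.6 g 0.0 F [-0.  -0.4  0.8]
end [ 0.878  -0.2378  0.2796] [[-0.827, 0.199, 0.527], [0.19, 0.979, -0.072], [-0.53, 0.04, -0.847]]
[ -23.9   29.1   72.6   11.5   47.8 -107.1] tilt 32.1020024105703 head -7.786940322594967
0 [0.199 0.979 0.04 ] 78.5
-2 [0.17  0.985 0.022] 80.2
-4 [0.141 0.99  0.003] 81.9
-6 [ 0.111  0.994 -0.015] 83.6
top 338 268 ztop [0.1065 0.1091 0.1103] [ 0.5331 -0.3263  0.1071] [[464.0, -321.0], [601.0, -347.0], [604.0, -332.0], [467.0, -306.0]]
scene 401 299 ztop [0.1039 0.1056 0.1064] [ 0.5424 -0.3277  0.1043] [[467.0, -320.0], [605.0, -348.0], [608.0, -334.0], [470.0, -306.0]]
```

```bash
python3 - <<'E'
from pw import *
pw([((.62,-.30,.25),5,-3),((.487,-.320,.171),3,0),((.545,-.328,.0786),5,0)])
E
```

```text
now 22.85 [ 0.8694 -0.2339  0.2637] [[-0.84, 0.199, 0.504], [0.195, 0.979, -0.062], [-0.506, 0.046, -0.861]] op 0.601 g 0.0 F [ 1.4  0.2 -2.5]
0.271 -0.153 -0.146 -0.0017; 0.273 -0.15 -0.146 -0.0017; 0.275 -0.148 -0.147 -0.0017; 0.276 -0.145 -0.146 -0.0017; 0.278 -0.141 -0.147 -0.0017; 0.334 -0.093 0.005 0; 0.334 -0.093 0.005 0; 0.334 -0.093 0.005 0
-0.005 -0.001 0.146 0; -0.005 -0.001 0.146 0; -0.004 -0.001 0.146 0; -0.005 -0.001 0.146 0; -0.004 -0.001 0.145 0; 0 0 0 0; 0 0 0 0; 0 0 0 0
end [ 0.5449 -0.3281  0.0786] [[-0.85, 0.154, 0.504], [0.142, 0.988, -0.062], [-0.508, 0.019, -0.861]]
```

>>> {"name": "apply_moves", "arguments": {
  "targets": "0.271 -0.153 -0.146 -0.002; 0.273 -0.15 -0.146 -0.002; 0.275 -0.148 -0.147 -0.002; 0.276 -0.145 -0.146 -0.002; 0.278 -0.141 -0.147 -0.002; 0.334 -0.093 0.005 0; 0.334 -0.093 0.005 0; 0.334 -0.093 0.005 0"
}}

```text
time_s: 23.85
tcp_pos: [0.5002, -0.329, 0.1797]
tcp_rot: [[-0.837, 0.147, 0.528], [0.127, 0.989, -0.074], [-0.533, 0.005, -0.846]]
contact_force: [0.2, -0.4, 0.4]
opening: 0.601
grasp_force: 0.0
```

```bash
python3 - <<'E'
from pw import *
from h import *
pw([((.545,-.328,.0786),6,0)])
s=cap("wrist","w5"); C=cloud(s); hsv=cv2.cvtColor(s["p"],cv2.COLOR_RGB2HSV).astype(int)
m=((hsv[...,0]<6)|(hsv[...,0]>174))&(hsv[...,1]>150)&(C[...,2]>.07)&(C[...,2]<.13)&(abs(C[...,0]-.535)<.1)&(abs(C[...,1]+.327)<.06)
P=C[m];print(len(P),np.percentile(P[:,2],[5,50,90,97]).round(4)); t=P[P[:,2]>np.percentile(P[:,2],95)-.005]
r=cv2.minAreaRect((t[:,:2]*1000).astype(np.float32)); print(r,cv2.boxPoints(r).round(0).tolist())
o=monitor.observe(); print(o["joint_positions"].round(1)); np.save("pre.npy",np.c_[o["tcp_pos"],o["tcp_rot"]])
E
```

```text
now 23.85 [ 0.5002 -0.329   0.1797] [[-0.837, 0.147, 0.528], [0.127, 0.989, -0.074], [-0.533, 0.005, -0.846]] op 0.601 g 0.0 F [ 0.2 -0.4  0.4]
0.018 0.008 0.121 0; 0.018 0.008 0.121 0; 0.018 0.008 0.121 0; 0.019 0.008 0.122 0; 0.018 0.008 0.121 0; 0.019 0.007 0.122 0; 0 0 0 0; 0 0 0 0
end [ 0.545  -0.328   0.0786] [[-0.837, 0.147, 0.528], [0.127, 0.989, -0.074], [-0.533, 0.005, -0.846]]
3192 [0.0984 0.1059 0.1066 0.1069]
((534.086669921875, -327.8973083496094), (13.423308372497559, 136.701171875), 79.29912567138672) [[466.0, -322.0], [600.0, -347.0], [602.0, -334.0], [468.0, -309.0]]
[ -52.5   -2.8  122.    33.5   42.3 -155.3]
```

View pics/w5.png

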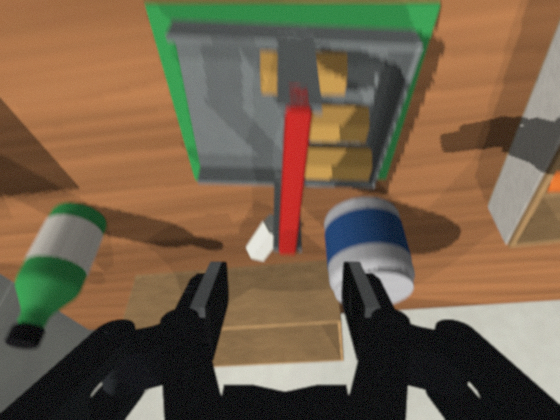

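The wrist view shows the red bar at (293,180) centred between the leaning fingers, the couplings at (330,115), and the paint can at (370,250), clear of the gripper. Descend along the leaning axis and grip.

>>> {"name": "apply_moves", "arguments": {
  "targets": "0.02 0.007 0.121 0; 0.02 0.007 0.121 0; 0.02 0.007 0.121 0; 0.02 0.007 0.121 0; 0.02 0.007 0.121 0; 0.02 0.003 0.121 0; 0 0 0 0; 0 0 0 0"
}}

```text
time_s: 24.9
tcp_pos: [0.5446, -0.3284, 0.0779]
tcp_rot: [[-0.837, 0.146, 0.527], [0.127, 0.989, -0.073], [-0.532, 0.006, -0.847]]
contact_force: [0.6, -0.2, 0.2]
opening: 0.594
grasp_force: 0.0
```

```bash
python3 - <<'E'
from pw import *
pw([((.543,-.329,.0786),2,0)])
E
```

```text
now 24.9 [ 0.5446 -0.3284  0.0779] [[-0.837, 0.146, 0.527], [0.127, 0.989, -0.073], [-0.532, 0.006, -0.847]] op 0.594 g 0.0 F [ 0.6 -0.2  0.2]
0.003 -0.003 -0.005 0; 0.003 -0.003 -0.004 0; 0 0 0 0; 0 0 0 0; 0 0 0 0; 0 0 0 0; 0 0 0 0; 0 0 0 0
end [ 0.543  -0.329   0.0786] [[-0.837, 0.146, 0.527], [0.127, 0.989, -0.073], [-0.532, 0.006, -0.847]]
```

Spot on; close.

>>> {"name": "apply_moves", "arguments": {
  "targets": "0 0 0 0; 0 0 0 0; 0 0 0 0; 0 0 0 0; 0 0 0 0; 0 0 0 0; 0 0 0 0; 0 0 0 0",
  "grip": 0
}}

```text
time_s: 25.9
tcp_pos: [0.5437, -0.329, 0.0781]
tcp_rot: [[-0.837, 0.148, 0.527], [0.128, 0.989, -0.075], [-0.532, 0.005, -0.847]]
contact_force: [-3.7, -2.8, 5.4]
opening: 0.156
grasp_force: 60.6
```

```bash
python3 - <<'E'
from pw import *
o=monitor.observe(); R=o["tcp_rot"]; p=o["tcp_pos"]; np.save("grasp.npy",np.c_[p,R])
pw([(p+[0,0,.14],8,0)])
# tray frame in tool
b=np.radians(-10.7); tx=np.array([np.sin(b),-np.cos(b),0]); T=np.c_[tx,np.cross([0,0,1],tx),[0,0,1]]
org=np.array([.534,-.328,.004]); rel=R.T@(org-p); Rt=R.T@T
np.savez("tray.npz",rel=rel,Rt=Rt)
for psi in(70,90,110,130):
    R2=R@Q.from_euler("z",psi,degrees=True).as_matrix(); T2=R2@Rt; print(psi,"lipdir",T2[:,0].round(2),"norm",T2[:,2].round(2))
    for nm,v in dict(lipL=(.085,.07,0),lipR=(.085,-.07,0),backL=(-.085,.07,0),backR=(-.085,-.07,0),lipc=(.085,0,0)).items(): print("  ",nm,(R2@rel+T2@np.array(v)).round(3))
E
```

```text
now 25.9 [ 0.5437 -0.329   0.0781] [[-0.837, 0.148, 0.527], [0.128, 0.989, -0.075], [-0.532, 0.005, -0.847]] op 0.156 g 60.6 F [-3.7 -2.8  5.4]
-0.062 0.001 -0.099 0; -0.062 0 -0.099 0; -0.062 0.001 -0.099 0; -0.062 0 -0.099 0; -0.062 0.001 -0.099 0; -0.062 0 -0.098 0; -0.062 0.001 -0.099 0; -0.062 0 -0.098 0
end [ 0.5437 -0.3291  0.2181] [[-0.837, 0.148, 0.527], [0.128, 0.989, -0.075], [-0.532, 0.005, -0.847]]
70 lipdir [-0.85 -0.19 -0.49] norm [-0.36 -0.45  0.81]
   lipL [-0.024 -0.035 -0.121]
   lipR [-0.076  0.087 -0.077]
   backL [ 0.121 -0.003 -0.039]
   backR [0.069 0.119 0.006]
   lipc [-0.05   0.026 -0.099]
90 lipdir [-0.84  0.16 -0.51] norm [-0.52 -0.46  0.72]
   lipL [-0.027 -0.005 -0.126]
   lipR [-0.044  0.118 -0.059]
   backL [ 0.117 -0.032 -0.039]
   backR [0.1   0.09  0.028]
   lipc [-0.035  0.056 -0.092]
110 lipdir [-0.74  0.49 -0.47] norm [-0.67 -0.41  0.62]
   lipL [-0.02   0.026 -0.124]
   lipR [-0.005  0.134 -0.036]
   backL [ 0.105 -0.057 -0.044]
   backR [0.12  0.051 0.044]
   lipc [-0.013  0.08  -0.08 ]
130 lipdir [-0.54  0.76 -0.37] norm [-0.79 -0.3   0.54]
   lipL [-0.005  0.052 -0.117]
   lipR [ 0.036  0.134 -0.011]
   backL [ 0.086 -0.076 -0.054]
   backR [0.127 0.005 0.052]
   lipc [ 0.015  0.093 -0.064]
```

>>> {"name": "apply_moves", "arguments": {
  "targets": "-0.03 0 -0.05 0; -0.06 0 -0.1 0; -0.075 0 -0.12 0; -0.075 0 -0.12 0; -0.075 0 -0.12 0; -0.075 0 -0.12 0; -0.06 0 -0.1 0; -0.03 0 -0.05 0"
}}

```text
time_s: 26.9
tcp_pos: [0.5423, -0.3287, 0.2155]
tcp_rot: [[-0.838, 0.147, 0.526], [0.128, 0.989, -0.073], [-0.531, 0.006, -0.847]]
contact_force: [0.2, 0.5, -6.4]
opening: 0.153
grasp_force: 59.1
```

```bash
python3 - <<'E'
from pw import *
o=monitor.observe(); p=o["tcp_pos"]; d=np.array([.577,.02,.215])-p
w=np.array([8,16,24,32,36,36,36,36,36,32,24,16,10,8,0,0.]);w=np.cumsum(w)/w.sum()
pw([(p+d*k,1,0) for k in w]); print(o["joint_positions"].round(1))
from h import *
s=cap("scene","s6"); t=cap("top","t6"); cv2.imwrite("pics/c.png",np.hstack([s["p"][150:350,80:330,::-1],t["p"][120:320,300:500,::-1]]))
E
```

```text
now 26.9 [ 0.5423 -0.3287  0.2155] [[-0.838, 0.147, 0.526], [0.128, 0.989, -0.073], [-0.531, 0.006, -0.847]] op 0.153 g 59.1 F [ 0.2  0.5 -6.4]
0.002 0.053 -0.001 0; 0.005 0.107 -0.002 0; 0.007 0.16 -0.003 0; 0.01 0.213 -0.004 0; 0.011 0.24 -0.005 0; 0.011 0.24 -0.004 0; 0.01 0.24 -0.005 0; 0.011 0.24 -0.004 0
0.011 0.24 -0.005 0; 0.01 0.214 -0.004 0; 0.007 0.16 -0.003 0; 0.005 0.107 -0.002 0; 0.003 0.066 -0.001 0; 0.002 0.054 -0.001 0; 0 0 0 0; 0 0 0 0
end [0.577  0.0201 0.215 ] [[-0.838, 0.147, 0.526], [0.128, 0.989, -0.073], [-0.531, 0.006, -0.847]]
[ -48.4   -0.9  115.4   29.8   44.  -147.6]
```

View pics/c.png

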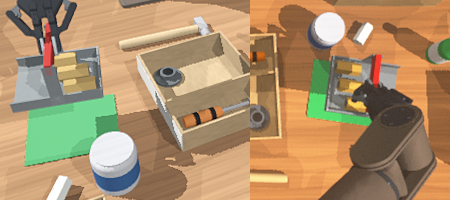

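The tray is up and level, with the three couplings at (80,75) and the driver still flat in the carton. Carry it over gently.

>>> {"name": "apply_moves", "arguments": {
  "targets": "0.002 0.053 0 0; 0.005 0.107 -0.002 0; 0.007 0.16 -0.003 0; 0.01 0.213 -0.004 0; 0.011 0.24 -0.005 0; 0.011 0.24 -0.004 0; 0.01 0.24 -0.005 0; 0.011 0.24 -0.004 0"
}}

```text
time_s: 28.0
tcp_pos: [0.5637, -0.1029, 0.2129]
tcp_rot: [[-0.839, 0.147, 0.524], [0.129, 0.989, -0.07], [-0.529, 0.009, -0.849]]
contact_force: [0.4, 0.4, -4.6]
opening: 0.153
grasp_force: 59.1
```

>>> {"name": "apply_moves", "arguments": {
  "targets": "0.011 0.24 -0.005 0; 0.01 0.214 -0.004 0; 0.007 0.16 -0.003 0; 0.005 0.107 -0.002 0; 0.003 0.066 0 0; 0.002 0.054 0 0; 0 0 0 0; 0 0 0 0"
}}

```text
time_s: 29.0
tcp_pos: [0.5773, 0.0196, 0.2136]
tcp_rot: [[-0.838, 0.148, 0.525], [0.129, 0.989, -0.073], [-0.53, 0.007, -0.848]]
contact_force: [0.4, -0.1, -5.7]
opening: 0.152
grasp_force: 59.0
```

```bash
python3 - <<'E'
from pw import *
pw([((.577,.02,.18),14,90)]); print(monitor.observe()["joint_positions"].round(1))
E
```

```text
now 29.0 [0.5773 0.0196 0.2136] [[-0.838, 0.148, 0.525], [0.129, 0.989, -0.073], [-0.53, 0.007, -0.848]] op 0.152 g 59.0 F [ 0.4 -0.1 -5.7]
0.009 0 0.013 0.0179; 0.009 -0.001 0.014 0.0179; 0.008 -0.002 0.013 0.0179; 0.008 -0.003 0.014 0.0179; 0.008 -0.004 0.013 0.0179; 0.007 -0.004 0.014 0.0179; 0.007 -0.005 0.013 0.0179; 0.006 -0.006 0.014 0.0179
0.005 -0.007 0.013 0.0179; 0.005 -0.007 0.014 0.0179; 0.004 -0.008 0.013 0.0179; 0.003 -0.008 0.014 0.0179; 0.002 -0.008 0.013 0.0179; 0 -0.009 0.014 0.0179; 0 0 0 0; 0 0 0 0
end [0.577  0.0199 0.1799] [[0.151, 0.837, 0.525], [0.989, -0.132, -0.073], [0.009, 0.53, -0.848]]
[ -8.2 -10.2 124.2   0.3  34.  -89.8]
```

>>> {"name": "apply_moves", "arguments": {
  "targets": "0.009 0 0.013 0.018; 0.009 -0.001 0.014 0.018; 0.008 -0.002 0.013 0.018; 0.008 -0.003 0.014 0.018; 0.008 -0.004 0.013 0.018; 0.007 -0.004 0.014 0.018; 0.007 -0.005 0.013 0.018; 0.006 -0.006 0.014 0.018"
}}

```text
time_s: 30.0
tcp_pos: [0.5771, 0.0195, 0.1943]
tcp_rot: [[-0.399, 0.752, 0.525], [0.859, 0.507, -0.073], [-0.321, 0.422, -0.848]]
contact_force: [-0.9, -0.3, -5.7]
opening: 0.153
grasp_force: 59.0
```

>>> {"name": "apply_moves", "arguments": {
  "targets": "0.005 -0.007 0.013 0.018; 0.005 -0.007 0.014 0.018; 0.004 -0.008 0.013 0.018; 0.003 -0.008 0.014 0.018; 0.002 -0.008 0.013 0.018; 0 -0.009 0.014 0.017; 0 0 0 0; 0 0 0 0"
}}

```text
time_s: 31.0
tcp_pos: [0.5772, 0.02, 0.1803]
tcp_rot: [[0.152, 0.837, 0.526], [0.988, -0.133, -0.073], [0.009, 0.531, -0.847]]
contact_force: [0.1, -0.6, -4.5]
opening: 0.152
grasp_force: 59.2
```

```bash
python3 - <<'E'
from pw import *
from h import *
pw([])
s=cap("scene","s7"); t=cap("top","t7"); w=cap("wrist","w7"); cv2.imwrite("pics/d.png",np.hstack([s["p"][120:340,150:400,::-1],t["p"][120:340,200:370,::-1],cv2.resize(w["p"][:,:,::-1],(293,220))]))
E
```

```text
now 31.0 [0.5772 0.02   0.1803] [[0.152, 0.837, 0.526], [0.988, -0.133, -0.073], [0.009, 0.531, -0.847]] op 0.152 g 59.2 F [ 0.1 -0.6 -4.5]
end [0.5772 0.02   0.1803] [[0.152, 0.837, 0.526], [0.988, -0.133, -0.073], [0.009, 0.531, -0.847]]
```

View pics/d.png

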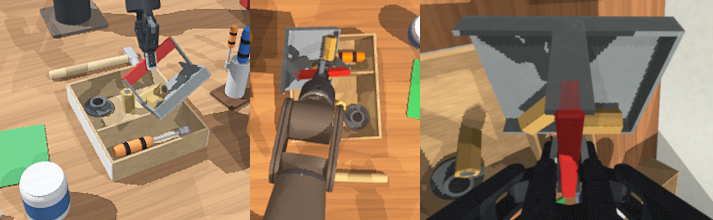

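One coupling is out, standing upright in the wide compartment at (127,97). Two are still on the tray, against its lower side wall at (165,92). I shake along the slope.

>>> {"name": "apply_moves", "arguments": {
  "targets": "0 0.15 0 0.01; 0 -0.15 0 0.01; 0 0.15 0 0; 0 -0.15 0 0; 0 0.15 0 -0.01; 0 -0.15 0 -0.01; 0 0.15 0 0; 0 -0.15 0 0"
}}

```text
time_s: 32.15
tcp_pos: [0.5807, 0.0196, 0.1844]
tcp_rot: [[0.152, 0.832, 0.534], [0.988, -0.134, -0.074], [0.01, 0.539, -0.842]]
contact_force: [-0.2, -0.7, -3.5]
opening: 0.155
grasp_force: 59.7
```

```bash
python3 - <<'E'
from pw import *
from h import *
pw([])
w=cap("wrist","w8"); s=cap("scene","s8")
for n,q in(("w7",None),("w8",None)):
    x=load(n); C=cloud(x); hsv=cv2.cvtColor(x["p"],cv2.COLOR_RGB2HSV).astype(int)
    o=np.array([.577,.02,.18]); z=np.load("tray.npz"); R=monitor.observe()["tcp_rot"]; p=monitor.observe()["tcp_pos"]
    L=((C-p)@R-z["rel"])@z["Rt"]   # tray coordinates
    m=(abs(L[...,0])<.12)&(abs(L[...,1])<.07)&(L[...,2]>.009)&(L[...,2]<.05)&(hsv[...,0]>12)&(hsv[...,0]<30)&(hsv[...,1]>100)
    k,lab,st,ce=cv2.connectedComponentsWithStats(m.astype(np.uint8))
    for i in range(1,k):
        if st[i,4]>60: print(n,st[i],L[lab==i].min(0).round(3),L[lab==i].max(0).round(3))
E
```

```text
now 32.15 [0.5807 0.0196 0.1844] [[0.152, 0.832, 0.534], [0.988, -0.134, -0.074], [0.01, 0.539, -0.842]] op 0.155 g 59.7 F [-0.2 -0.7 -3.5]
end [0.5807 0.0196 0.1844] [[0.152, 0.832, 0.534], [0.988, -0.134, -0.074], [0.01, 0.539, -0.842]]
w7 [ 187  183   72   75 2740] [0.01  0.007 0.009] [0.058 0.069 0.033]
w7 [ 311  209   78   47 3173] [-0.08   0.032  0.009] [-0.023  0.066  0.034]
w8 [ 92 199  39  24 316] [0.089 0.033 0.009] [0.11  0.052 0.015]
w8 [ 166  209   95   47 4041] [0.003 0.035 0.009] [0.068 0.07  0.034]
```

>>> {"name": "apply_moves", "arguments": {
  "targets": "0 0.15 0 0.005; 0 -0.15 0 0.005; 0 0.15 0 0; 0 -0.15 0 0; 0 0.15 0 -0.005; 0 -0.15 0 -0.005; 0 0.15 0 0; 0 -0.15 0 0"
}}

```text
time_s: 33.25
tcp_pos: [0.5811, 0.0195, 0.1846]
tcp_rot: [[0.153, 0.831, 0.534], [0.988, -0.134, -0.074], [0.01, 0.539, -0.842]]
contact_force: [0.3, -0.6, -3.8]
opening: 0.154
grasp_force: 59.7
```

```bash
python3 - <<'E'
from pw import *
from h import *
pw([])
w=cap("wrist","w9"); s=cap("scene","s9"); t=cap("top","t9"); o=monitor.observe()
cv2.imwrite("pics/e.png",np.hstack([s["p"][120:340,150:400,::-1],t["p"][120:340,200:370,::-1],cv2.resize(w["p"][:,:,::-1],(293,220))]))
x=w; C=cloud(x); hsv=cv2.cvtColor(x["p"],cv2.COLOR_RGB2HSV).astype(int); z=np.load("tray.npz"); R=o["tcp_rot"]; p=o["tcp_pos"]
L=((C-p)@R-z["rel"])@z["Rt"]
m=(abs(L[...,0])<.12)&(abs(L[...,1])<.07)&(L[...,2]>.009)&(L[...,2]<.05)&(hsv[...,0]>12)&(hsv[...,0]<30)&(hsv[...,1]>100)
k,lab,st,ce=cv2.connectedComponentsWithStats(m.astype(np.uint8))
for i in range(1,k):
    if st[i,4]>60: print(st[i],L[lab==i].min(0).round(3),L[lab==i].max(0).round(3))
E
```

```text
now 33.25 [0.5811 0.0195 0.1846] [[0.153, 0.831, 0.534], [0.988, -0.134, -0.074], [0.01, 0.539, -0.842]] op 0.154 g 59.7 F [ 0.3 -0.6 -3.8]
end [0.5811 0.0195 0.1846] [[0.153, 0.831, 0.534], [0.988, -0.134, -0.074], [0.01, 0.539, -0.842]]
[ 96 209  56  37 843] [0.081 0.044 0.009] [0.12  0.07  0.025]
```

View pics/e.png

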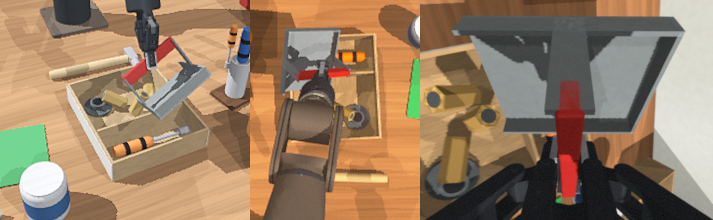

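All three couplings are in the wide compartment (112,92)–(150,100) and the tray is empty. Now I lift, spin back to level and return it.

```bash
cat > back.py <<'E'
from pw import *
G=np.load("grasp.npy"); o=monitor.observe(); R=o["tcp_rot"]; D=R.T@G[:,1:]; rv=Q.from_matrix(D).as_rotvec(degrees=True); print("to grasp rot",rv.round(1))
z=np.load("tray.npz"); T=R@z["Rt"]; print("tray up",T[:,2].round(3),"head",np.degrees(np.arctan2(T[1,0],T[0,0])).round(1),"org",(o["tcp_pos"]+R@z["rel"]).round(4))
E
python3 - <<'E'
from back import *
p=o["tcp_pos"]; pw([(p+[0,0,.06],4,0),((.57,-.03,.25),10,rv[2]),((.544,-.329,.235),10,0)])
E
```

```text
to grasp rot [ -0.   -0.2 -90.4]
tray up [-0.521 -0.465  0.715] head 168.9 org [0.6133 0.0636 0.1306]
now 33.4 [0.5765 0.0205 0.1794] [[0.152, 0.838, 0.525], [0.988, -0.134, -0.072], [0.01, 0.53, -0.848]] op 0.153 g 59.8 F [ 0.9  0.2 -3.2]
0.001 0.053 -0.085 0; 0.001 0.053 -0.085 0; 0.001 0.053 -0.085 0; 0.001 0.053 -0.084 0; -0.034 0.005 -0.006 -0.0251; -0.034 -0.001 -0.006 -0.0251; -0.034 -0.006 -0.006 -0.0251; -0.032 -0.011 -0.006 -0.0251
-0.03 -0.016 -0.006 -0.0251; -0.027 -0.021 -0.006 -0.0251; -0.024 -0.025 -0.006 -0.0251; -0.019 -0.028 -0.006 -0.0251; -0.015 -0.031 -0.005 -0.0251; -0.009 -0.033 -0.006 -0.0251; -0.006 -0.2 0.014 0; -0.006 -0.2 0.014 0
-0.006 -0.2 0.014 0; -0.006 -0.2 0.014 0; -0.006 -0.2 0.014 0; -0.005 -0.2 0.014 0; -0.006 -0.199 0.013 0; -0.005 -0.2 0.014 0; -0.006 -0.199 0.013 0; -0.005 -0.2 0.014 0
end [ 0.544  -0.3291  0.235 ] [[-0.839, 0.147, 0.525], [0.128, 0.989, -0.072], [-0.53, 0.007, -0.848]]
```

>>> {"name": "apply_moves", "arguments": {
  "targets": "0 0.053 -0.085 0; 0 0.053 -0.085 0; 0 0.053 -0.085 0; 0 0.053 -0.085 0; -0.034 0.005 -0.006 -0.0251; -0.034 -0.001 -0.006 -0.0251; -0.034 -0.006 -0.006 -0.0251; -0.032 -0.011 -0.006 -0.0251"
}}

```text
time_s: 34.4
tcp_pos: [0.5743, -0.0006, 0.2455]
tcp_rot: [[-0.374, 0.763, 0.527], [0.875, 0.479, -0.073], [-0.308, 0.434, -0.847]]
contact_force: [0.7, -0.3, -3.1]
opening: 0.157
grasp_force: 59.9
```

>>> {"name": "apply_moves", "arguments": {
  "targets": "-0.03 -0.016 -0.006 -0.0251; -0.027 -0.021 -0.006 -0.0251; -0.024 -0.025 -0.006 -0.0251; -0.019 -0.028 -0.006 -0.0251; -0.015 -0.031 -0.005 -0.0251; -0.009 -0.033 -0.006 -0.0251; -0.006 -0.2 0.014 0; -0.006 -0.2 0.014 0"
}}

```text
time_s: 35.4
tcp_pos: [0.5653, -0.0912, 0.2489]
tcp_rot: [[-0.837, 0.146, 0.527], [0.127, 0.989, -0.073], [-0.532, 0.006, -0.847]]
contact_force: [0.0, 0.1, -3.6]
opening: 0.156
grasp_force: 59.8
```

>>> {"name": "apply_moves", "arguments": {
  "targets": "-0.006 -0.2 0.014 0; -0.006 -0.2 0.014 0; -0.006 -0.2 0.014 0; -0.005 -0.2 0.014 0; -0.006 -0.2 0.014 0; -0.005 -0.2 0.014 0; -0.006 -0.2 0.014 0; -0.005 -0.2 0.014 0"
}}

```text
time_s: 36.4
tcp_pos: [0.5443, -0.3317, 0.2365]
tcp_rot: [[-0.837, 0.147, 0.527], [0.127, 0.989, -0.074], [-0.532, 0.005, -0.847]]
contact_force: [0.3, 0.6, -3.0]
opening: 0.153
grasp_force: 59.8
```

```bash
python3 - <<'E'
from back import *
from h import *
s=cap("scene","s10"); t=cap("top","t10")
for n in("s10","t10"):
    x=load(n); C=cloud(x); hsv=cv2.cvtColor(x["p"],cv2.COLOR_RGB2HSV).astype(int)
    m=((hsv[...,0]<6)|(hsv[...,0]>174))&(hsv[...,1]>150)&(C[...,2]>.2)&(C[...,2]<.3)&(abs(C[...,0]-.535)<.12)&(abs(C[...,1]+.327)<.08)
    P=C[m]; c=P.mean(0); print(n,len(P),c.round(3),np.linalg.svd(P-c,full_matrices=False)[2][0].round(3))
pw([((.544,-.329,.10),6,rv[2]),((.544,-.329,.0795),5,0)])
E
```

```text
to grasp rot [ 0. -0.  0.]
tray up [ 0. -0.  1.] head -100.7 org [ 0.5345 -0.3307  0.1624]
s10 308 [ 0.555 -0.33   0.262] [ 0.99  -0.135 -0.049]
t10 259 [ 0.567 -0.337  0.263] [-0.988  0.152 -0.016]
now 36.5 [ 0.544  -0.3337  0.2366] [[-0.837, 0.151, 0.526], [0.129, 0.989, -0.077], [-0.532, 0.004, -0.847]] op 0.156 g 59.8 F [-0.7  0.2 -2.4]
0.081 0.005 0.128 0; 0.082 0.004 0.128 0; 0.081 0.005 0.128 0; 0.082 0.004 0.128 0; 0.081 0.005 0.128 0; 0.082 0.004 0.129 0; 0.015 0 0.023 0; 0.014 0 0.023 0
0.015 0 0.023 0; 0.014 0 0.023 0; 0.015 0 0.023 0; 0 0 0 0; 0 0 0 0; 0 0 0 0; 0 0 0 0; 0 0 0 0
end [ 0.5439 -0.329   0.0795] [[-0.837, 0.151, 0.526], [0.129, 0.989, -0.077], [-0.532, 0.004, -0.847]]
```

>>> {"name": "apply_moves", "arguments": {
  "targets": "0.081 0.005 0.128 0; 0.082 0.004 0.128 0; 0.081 0.005 0.128 0; 0.082 0.004 0.128 0; 0.081 0.005 0.128 0; 0.082 0.004 0.128 0; 0.015 0 0.023 0; 0.015 0 0.023 0"
}}

```text
time_s: 37.5
tcp_pos: [0.5445, -0.3254, 0.0918]
tcp_rot: [[-0.837, 0.147, 0.527], [0.127, 0.989, -0.074], [-0.532, 0.005, -0.847]]
contact_force: [-0.5, 0.1, -2.7]
opening: 0.154
grasp_force: 59.8
```

>>> {"name": "apply_moves", "arguments": {
  "targets": "0.015 0 0.023 0; 0.015 0 0.023 0; 0.015 0 0.023 0; 0 0 0 0; 0 0 0 0; 0 0 0 0; 0 0 0 0; 0 0 0 0"
}}

```text
time_s: 38.5
tcp_pos: [0.5436, -0.325, 0.0785]
tcp_rot: [[-0.838, 0.147, 0.526], [0.128, 0.989, -0.073], [-0.531, 0.006, -0.847]]
contact_force: [-0.8, 0.6, -2.4]
opening: 0.148
grasp_force: 59.8
```

```bash
python3 - <<'E'
from back import *
pw([])
E
```

```text
to grasp rot [ 0.1 -0.1 -0. ]
tray up [ 0.001 -0.002  1.   ] head -100.7 org [ 0.5338 -0.3239  0.0043]
now 38.5 [ 0.5436 -0.325   0.0785] [[-0.838, 0.147, 0.526], [0.128, 0.989, -0.073], [-0.531, 0.006, -0.847]] op 0.148 g 59.8 F [-0.8  0.6 -2.4]
end [ 0.5436 -0.325   0.0785] [[-0.838, 0.147, 0.526], [0.128, 0.989, -0.073], [-0.531, 0.006, -0.847]]
```

>>> {"name": "apply_moves", "arguments": {
  "targets": "0.004 -0.025 0.006 0; 0.004 0 0.006 0; 0.004 0 0.006 0; 0 0 0 0; 0 0 0 0; 0 0 0 0; 0 0 0 0; 0 0 0 0"
}}

```text
time_s: 39.5
tcp_pos: [0.5443, -0.3287, 0.0781]
tcp_rot: [[-0.837, 0.147, 0.527], [0.127, 0.989, -0.073], [-0.532, 0.006, -0.847]]
contact_force: [-7.4, 6.2, 10.7]
opening: 0.151
grasp_force: 62.1
```

>>> {"name": "apply_moves", "arguments": {
  "targets": "0 0 0 0; 0 0 0 0; 0 0 0 0; 0 0 0 0; 0 0 0 0; 0 0 0 0; 0 0 -0.1 0; 0 0 -0.2 0",
  "grip": 0.5
}}

```text
time_s: 40.5
tcp_pos: [0.5189, -0.3244, 0.1136]
tcp_rot: [[-0.839, 0.148, 0.523], [0.13, 0.989, -0.071], [-0.528, 0.008, -0.849]]
contact_force: [-0.3, 0.8, -0.1]
opening: 0.498
grasp_force: 0.0
```

>>> {"name": "apply_moves", "arguments": {
  "targets": "0 0 -0.3 0; 0 0 -0.3 0; -0.1 0 -0.3 0; -0.1 0 -0.3 0; 0 0 0 0; 0 0 0 0; 0 0 0 0; 0 0 0 0"
}}

```text
time_s: 41.5
tcp_pos: [0.4502, -0.3152, 0.2805]
tcp_rot: [[-0.839, 0.148, 0.523], [0.13, 0.989, -0.07], [-0.528, 0.009, -0.849]]
contact_force: [-0.3, -0.3, 0.1]
opening: 0.502
grasp_force: 0.0
```

```bash
python3 - <<'E'
from pw import *
from h import *
pw([])
s=cap("scene","s11"); t=cap("top","t11"); cv2.imwrite("pics/f.png",np.hstack([s["p"][100:400,90:460,::-1],t["p"][100:400,80:460,::-1]]))
x=s
for x in(s,t):
    C=cloud(x); hsv=cv2.cvtColor(x["p"],cv2.COLOR_RGB2HSV).astype(int)
    m=((hsv[...,0]<6)|(hsv[...,0]>174))&(hsv[...,1]>150)&(C[...,2]>.07)&(C[...,2]<.13)&(abs(C[...,0]-.535)<.1)&(abs(C[...,1]+.327)<.06); P=C[m]
    if len(P): print(len(P),np.percentile(P[:,2],[50,97]).round(3),cv2.minAreaRect((P[:,:2]*1000).astype(np.float32)))
E
```

```text
now 41.5 [ 0.4502 -0.3152  0.2805] [[-0.839, 0.148, 0.523], [0.13, 0.989, -0.07], [-0.528, 0.009, -0.849]] op 0.502 g 0.0 F [-0.3 -0.3  0.1]
end [ 0.4502 -0.3152  0.2805] [[-0.839, 0.148, 0.523], [0.13, 0.989, -0.07], [-0.528, 0.009, -0.849]]
393 [0.104 0.106] ((537.37255859375, -325.9618835449219), (13.732976913452148, 142.65890502929688), 81.6593246459961)
339 [0.106 0.11 ] ((535.8241577148438, -325.74237060546875), (15.688039779663086, 138.0258026123047), 81.24470520019531)
```

View pics/f.png

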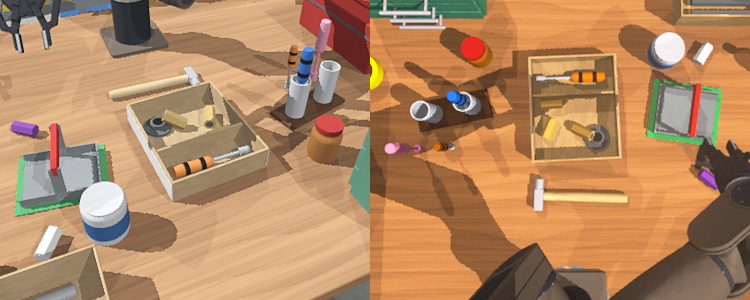

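The picture shows the tray level on its mat (690,110), three couplings in the wide compartment at (550,103), (550,127) and (578,132), and the driver flat in the narrow one at (572,77). The blue driver, jar and can are standing where they were.

```bash
python3 -c "
from rig import ticket; print(ticket.sign_off())"
```

```text
the job is handed in; nothing more can be done
None
```

The job is handed in at about 42 s: the orange driver lies flat in the narrow compartment, all three couplings are in the wide one (one rests against the flange), the empty tray is level on its mat, and the blue driver, jar and paint can are undisturbed.

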